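# Pack a pile of mini painting panels into their case and shut the lid

### The arm

A 6-joint arm with a two-finger parallel gripper is mounted at the origin on a cart in front of the work surface, level with it; the furniture and walls round the work are solid. World frame = base frame: x ahead of the robot, y to its left, z up, the work surface at z = 0. Lengths are in mm, angles in rad, forces in N, time in s.
With the tool pointing down it reaches from about 325 to 775 mm from the base axis. Payload 5.5 kg.
Tool frame: the origin (TCP) lies on the centre line of the jaws, within the pads' length; the fingertips stand 8 mm ahead of it and the grasp point (between the pads) lies 11 mm behind it; z points along the fingers, y is the line along which they close (so a half turn about z gives the same grasp; the last joint's range is limited). The gripper opens to 88 mm and grips with 3 to 60 N. Pads are 20 mm wide; open, the fingers measure 115 mm over their backs; the gripper's body (75 mm by 178 mm) begins 61 mm behind the grasp point.
Start: joints at [-1.227, 0.091, 1.231, -0, 1.82, -0.057], TCP at [234.094, -552.464, 230.631] pointing down, gripper open.
Joint ranges: [-2.87, 2.87], [-0.86, 2.18], [0.17, 2.46], [-1.51, 4.65], [0.06, 2.69], [-2.65, 2.65]. Speed limits (rad/s): [2.57, 2.57, 3.01, 3.14, 3.14, 3.14].

### API

Orientations are given as a unit quaternion [x, y, z, w].
In Python, from workcell import env gives the robot as it stands. The module is installed in compiled form; this text tells all that it offers.
- The arm moves only by the shell command python3 -m handwheel 'ROWS' [FORCE]. ROWS is JSON, a list of rows, each a list of 7 numbers: the shift along the world's x, y, z in m, then the turn, a rotation vector about the world's x, y, z in rad, then the opening, from 0 (shut) to 1 (fully open). In form: [[tx, ty, tz, wx, wy, wz, claw], ...]. A call has 1 to 20 rows; each row is the pose to reach, as a shift and turn from the pose commanded when the call began; what a row does not reach only later rows make up. A row lasts 1/8 s, in which the tool goes at most 62.5 mm and 10.7 degrees, less where a joint would pass 70% of its speed; a pose out of reach is approached as far as the arm can. A call with a gripper value outside its range is refused whole. The fingers move at their own pace and stop on an object; FORCE is the grip in N (left out, the last holds). Time passes only in rows, so rows that repeat a pose let the fingers close. It gives the time, the measured TCP pose, the force, the opening and the grip force at its end, in the units of the state.
- env.observe(): the state, without advancing time (a new reading comes with each control period).
- env.snapshot(name): name is "scene" or "top"; returns the picture (480x640x3 uint8, red, green, blue); there is no depth.
- env.camera_model(name): a dict with "K" (3x3 intrinsics, pixels), "world_to_cam" (4x4, takes a point from world to camera coordinates). Camera axes: x right, y down, z forward; pixel columns grow to the right and rows downward; lengths in mm; the calibration is good to about 2 mm. A picture is of the moment at which its call begins. camera_model takes no time and is no camera call.
- env.hand_in(): hands the job in; it is judged then, once.
The state is a dict: "time": time; "joint_pos": joint angles; "qvel": joint speeds; "effort": joint torques, N m; "tool_pos": TCP position; "tool_rot": TCP orientation; "ft_force": force on the tool from outside, world axes, zero at the start; "torque": the same for the moment, N m; "finger_gap": finger opening in mm; "finger_force": force on a finger pad.
Only numpy, scipy, OpenCV 4.12 (cv2) and the standard library are available. Lean on these libraries where they do the work, as an engineer would, in place of code of your own. Each camera call takes 0.05 s, during which the arm holds its last target. There are 200 camera calls.

### The job

Pick up the pile of three small primed panels in one go and put it into the open wooden case: its near end has to be tilted in under the strip along the case's front wall first, then the other end let down until all three lie flat on the floor of the case. Then lower the lid gently until it is fully shut, and leave the other things on the riser where they are.

Things in the scene. Friction and masses are not known exactly. Their poses are not given: they have to be found in the camera images.
- riser: fixed plywood desk shelf on steel legs, 215 mm deep (x) and 490 mm wide (y), on which pile, case and bystanders stand; its flat top is at z = 0.105. Origin on the desk under its centre
- panel_1: lowest of three equal primed wooden panels lying in one pile on the riser. Each is 89 mm (its x) by 64 mm (its y) by 6 mm, bare wood with a white top, 18 to 35 g; origin at the centre of its underside, z up. The pile is 18 mm high and squared up to about 1 mm
- panel_2: middle panel of the pile, same size and axes, origin at the centre of its underside
- panel_3: top panel of the pile, same size and axes, origin at the centre of its underside
- panel_case: open wooden case fixed on the riser. Outside 110 mm (x) by 82 mm (y) by 36 mm high to the rim, lid apart; origin at the centre of its underside, z up, -x to the front (robot's side). Inside 94 mm (x, -47 to +47) by 68 mm (y) and 30 mm deep above a 6 mm floor. End walls full height, 8 mm thick; side walls 7 mm thick
- case_floor (a point): centre of the case's inside floor, 6 mm above the riser, axes as the case; a pile that is home is centred here, with 2.5 mm play each way in x and 2 mm each way in y
- strip (a point): middle of the inner lower edge of the fixed strip along the top of the front wall: it overhangs the inside by 8 mm over the full width, is 5 mm thick, top flush with the rim, 25 mm free below it. The pile cannot go straight in; tilted about 0.4 rad, its near end goes under the strip and its far end then swings down past the back wall
- cutout (a point): middle of the finger cut-out in the case's +y side, at floor height; the -y side has the same. Each is 58 mm long (x -29 to +29): there the side wall is cut down to a 3 mm sill (3 mm below the inside floor), so that fingers holding the pile by its long sides go all the way down; walls stand only within 18 mm of each inside corner
- case_lid (a joint): angle of the lid in rad: 0 shut on the rim, 1.57 upright, 1.85 leaning back on its stop. It starts open (1.65 to 1.83). A stiff friction hinge (about 0.05 N m) holds it at any angle; about 1 N at its edge moves it
- lid_hinge (a point): middle of the lid's hinge line, which runs along the case's y at the top of the back wall: 55 mm behind the case's centre, 36 mm above the riser; axes as the case
- lid_edge (a point): middle of the lid's free edge, on its outer face. The lid is a flat board 116 mm long from the hinge line, 82 mm wide, 8 mm thick. Shut, its underside lies on the rim, its outer face 8 mm above the hinge line, and its edge overhangs the front wall by 6 mm. Its outer face looks to the back when the lid is open
- paint_jar: bystander: small round acrylic jar, 54 mm across, 62 mm high, origin under its centre
- cup_grey: bystander: paper cup, 51 mm across, 52 mm high, origin under its centre
- cup_blue: bystander: smaller paper cup between jar and grey cup, 49 mm across, 49 mm high, origin under its centre

How it is judged (in metres and radians):
On the way, in this order (a step that is already met when the one before it is completed fails the run):
1. all three panels are lifted together, at least 30 mm above the riser (height (world z) of each of panel_1, panel_2, panel_3 above 0.135 m), for 0.1 s.
2. the three panels lie flat in a pile on the floor of the case while the lid is still open (x of panel_1 in the frame of case_floor between -0.0045 and 0.0045 m and y of panel_1 in the frame of case_floor between -0.004 and 0.004 m and z of panel_1 in the frame of case_floor between -0.002 and 0.0145 m and angle between each of panel_1, panel_2, panel_3's own z axis and vertical below 0.03 rad and x of panel_2 in the frame of case_floor between -0.0045 and 0.0045 m and y of panel_2 in the frame of case_floor between -0.004 and 0.004 m and z of panel_2 in the frame of case_floor between -0.002 and 0.0145 m and x of panel_3 in the frame of case_floor between -0.0045 and 0.0045 m and y of panel_3 in the frame of case_floor between -0.004 and 0.004 m and z of panel_3 in the frame of case_floor between -0.002 and 0.0145 m and value of joint case_lid above 0.5 rad), for 0.2 s.
At the end, for the whole second after the job is handed in: All three panels lie at rest in the case, flat (within 0.03 rad) and down on the floor or on one another, within 4.5 mm lengthwise and 4 mm sideways of the floor's centre; the lid is shut to within 0.04 rad; jar and both cups stand within 30 mm of where they were (x of panel_1 in the frame of case_floor between -0.0045 and 0.0045 m and y of panel_1 in the frame of case_floor between -0.004 and 0.004 m and z of panel_1 in the frame of case_floor between -0.002 and 0.0145 m and angle between each of panel_1, panel_2, panel_3's own z axis and vertical below 0.03 rad and x of panel_2 in the frame of case_floor between -0.0045 and 0.0045 m and y of panel_2 in the frame of case_floor between -0.004 and 0.004 m and z of panel_2 in the frame of case_floor between -0.002 and 0.0145 m and x of panel_3 in the frame of case_floor between -0.0045 and 0.0045 m and y of panel_3 in the frame of case_floor between -0.004 and 0.004 m and z of panel_3 in the frame of case_floor between -0.002 and 0.0145 m and linear speed of each of panel_1, panel_2, panel_3 below 0.02 m/s and value of joint case_lid below 0.04 rad and distance of each of paint_jar, cup_grey, cup_blue from where it was at the start of the episode below 0.03 m); the robot touches nothing.
It fails at once if the lid is slammed: it falls faster than 2.5 rad/s over the last 0.35 rad (value of joint case_lid below 0.35 rad and velocity of joint case_lid below -2.5 rad/s).
It fails at once if a panel falls off the riser (height (world z) of any of panel_1, panel_2, panel_3 below 0.085 m).
It fails at once if the jar is shoved or knocked over (distance of paint_jar from where it was at the start of the episode above 0.03 m or angle between paint_jar's own z axis and vertical above 0.5 rad).
It fails at once if the cup is shoved or knocked over (distance of cup_grey from where it was at the start of the episode above 0.03 m or angle between cup_grey's own z axis and vertical above 0.5 rad).
It fails at once if the second cup is shoved or knocked over (distance of cup_blue from where it was at the start of the episode above 0.03 m or angle between cup_blue's own z axis and vertical above 0.5 rad).
It also fails if it takes over 61 s, if anything falls off the work surface, if the arm or the gripper's body presses on something with over 40 N, if the wrist force passes 120 N, or if a joint passes its speed limit or range.

## Working session

There is one attempt and no reset: what is moved stays moved. The work goes in short steps, Python scripts to look and compute and a shell command to move; the robot and the scene stay as the last step left them, time stands still between calls to the robot, and variables do not carry over. Pictures are saved under pics/ and viewed, at most 10 in all, crops included, and the job is handed in when it is done.

```bash
mkdir -p pics
python3 - <<'E'
from workcell import env
import cv2
for n in("scene","top"):
    cv2.imwrite(f"pics/{n}0.png",env.snapshot(n)[:,:,::-1])
    m=env.camera_model(n);print(n,m["K"],m["world_to_cam"])
print(env.observe())
E
```

```text
scene [[570.34150335   0.         328.77341565]
 [  0.         570.34150335 238.76462095]
 [  0.           0.           1.        ]] [[ 6.43847892e-01 -7.65114518e-01 -7.72440419e-03 -4.75573117e+02]
 [-3.83582671e-01 -3.14018886e-01 -8.68479403e-01  2.04105802e+02]
 [ 6.62060591e-01  5.62131581e-01 -4.95665068e-01  7.21365204e+02]
 [ 0.00000000e+00  0.00000000e+00  0.00000000e+00  1.00000000e+00]]
top [[552.89991986   0.         315.97362667]
 [  0.         552.89991986 245.22026514]
 [  0.           0.           1.        ]] [[-6.84002805e-03 -9.99198607e-01  3.94380130e-02 -2.46206318e+02]
 [-9.93708832e-01  2.38306760e-03 -1.11969091e-01  4.79912771e+02]
 [ 1.11785376e-01 -3.99557736e-02 -9.92928782e-01  9.31849248e+02]
 [ 0.00000000e+00  0.00000000e+00  0.00000000e+00  1.00000000e+00]]
{'time': 0.1, 'joint_pos': array([-1.22667929e+00,  9.17984684e-02,  1.23173993e+00, -8.42987875e-06,
        1.81977614e+00, -5.66899540e-02]), 'qvel': array([-0.00032515, -0.00043061, -0.00205872,  0.00041949,  0.00136767,
       -0.00235521]), 'effort': array([ 4.09656175e-03, -4.47855127e+01, -4.07570171e+01,  7.01416167e-02,
        2.83405068e-02, -1.35510218e-04]), 'tool_pos': array([ 234.01816155, -552.22383997,  229.62542304]), 'tool_rot': array([ 9.79986179e-01,  1.99063678e-01, -1.27347666e-04, -8.51483913e-04]), 'ft_force': array([-0.14139911,  0.43648401, -0.40889897]), 'torque': array([-0.00877123,  0.01010487, -0.03070342]), 'finger_force': 0.0, 'finger_gap': 87.66439775758616}
```

View pics/scene0.png

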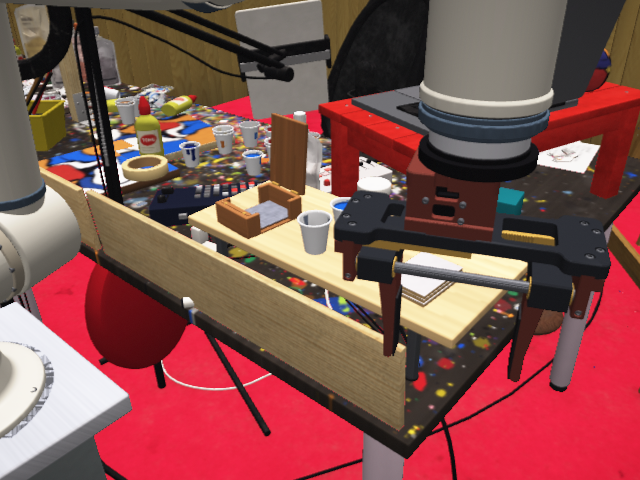

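View pics/top0.png

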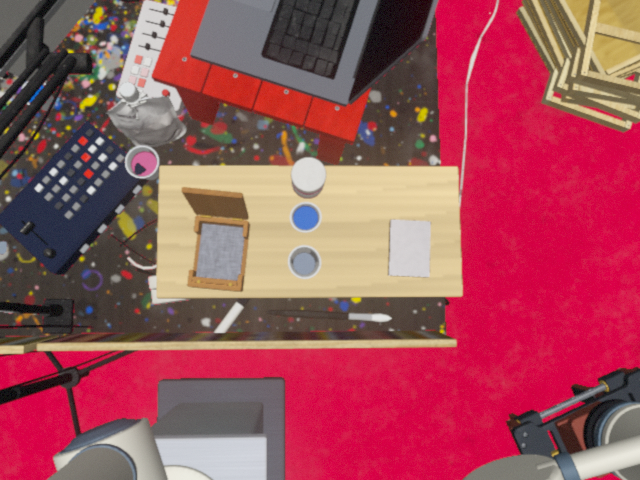

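The scene view shows the case at (260,205) with its lid upright, and the grey cup at (315,232). In the top view the pile is at (410,248), the case at (220,252), and jar and cups are between them around column 305.

```bash
cat > h.py <<'E'
import numpy as np,cv2
from workcell import env
def ray(n,uv,z):
    m=env.camera_model(n);K=np.array(m["K"]);T=np.array(m["world_to_cam"]);R,t=T[:3,:3],T[:3,3]
    c=-R.T@t;d=R.T@np.linalg.inv(K)@np.array([uv[0],uv[1],1.]);return c+d*(z-c[2])/d[2]
def proj(n,p):
    m=env.camera_model(n);T=np.array(m["world_to_cam"]);q=np.array(m["K"])@(T[:3,:3]@np.array(p)+T[:3,3]);return q[:2]/q[2]
E
python3 - <<'E'
from h import *
im=cv2.imread("pics/top0.png")
hsv=cv2.cvtColor(im,cv2.COLOR_BGR2HSV)
def big(mask,x0,x1,y0,y1):
    m=np.zeros_like(mask);m[y0:y1,x0:x1]=mask[y0:y1,x0:x1]
    c=max(cv2.findContours(m,0,1)[0],key=cv2.contourArea);return c
def rect(c,z,lab):
    P=np.array([ray("top",p[0],z)[:2] for p in c],np.float32);r=cv2.minAreaRect(P);print(lab,r)
c=big(cv2.inRange(hsv,(0,0,150),(180,40,255)),375,445,205,290);rect(c,123,"pile")
f=big(cv2.inRange(hsv,(90,20,90),(140,120,255)),190,250,210,290);rect(f,111,"floor")
w=big(cv2.inRange(hsv,(5,100,40),(16,255,190)),180,255,180,295);rect(w,141,"case+lid")
for (u,v,z,l) in((304.5,262,157,"grey"),(306,218,154,"blue"),(309,176,167,"jar")):print(l,ray("top",(u,v),z))
a=cv2.resize(im[180:300,175:265],None,fx=5,fy=5,interpolation=2)
b=cv2.resize(cv2.imread("pics/scene0.png")[130:250,190:340],None,fx=4,fy=4,interpolation=2)[:, :]
o=np.zeros((600,800,3),np.uint8)
o[:600,:450]=a;cv2.imwrite("pics/c1.png",o[:,:450]);cv2.imwrite("pics/c2.png",b)
E
```

```text
pile ((464.1483459472656, -393.1830139160156), (64.79464721679688, 89.77433013916016), 86.9068832397461)
floor ((421.3500061035156, -91.77293395996094), (0.0, 0.0), 0.0)
case+lid ((477.8492126464844, -92.9066162109375), (164.8065185546875, 98.83135986328125), 4.702159881591797)
grey [ 439.2453295  -225.89129873  157.        ]
blue [ 506.90168697 -228.54528736  154.        ]
jar [ 569.27601071 -233.11893344  167.        ]
```

View pics/c1.png

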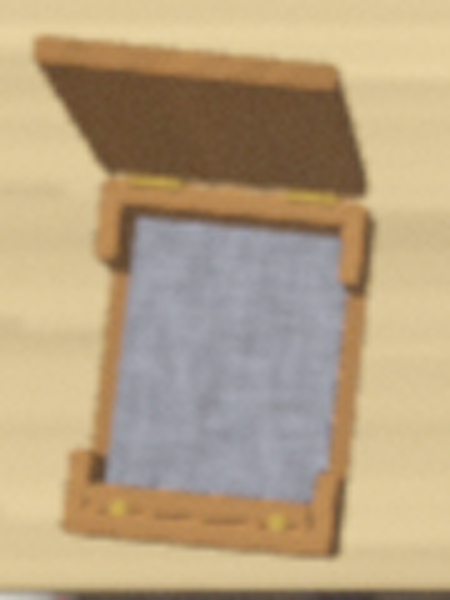

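View pics/c2.png

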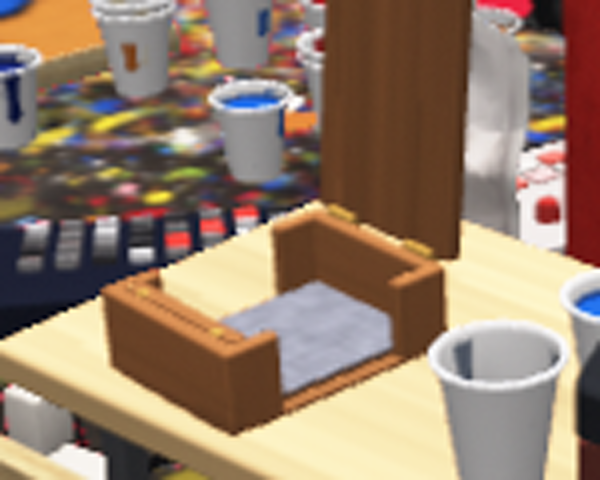

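Run:
```python
from h import *
im=cv2.imread("pics/top0.png")
big=cv2.resize(im[180:300,175:265],None,fx=5,fy=5,interpolation=cv2.INTER_CUBIC)
s=cv2.cvtColor(big,cv2.COLOR_BGR2HSV)[:,:,1]
m=(s<75).astype(np.uint8);n,l,st,_=cv2.connectedComponentsWithStats(m);k=l[350,220];g=l==k
print(st[k], s[350,220])
P=lambda x,y,z:ray("top",((x+.5)/5-.5+175,(y+.5)/5-.5+180),z)[:2]
rows=range(300,440,4);L=np.array([P(np.where(g[y])[0].min()-.5,y,111) for y in rows]);R=np.array([P(np.where(g[y])[0].max()+.5,y,111) for y in rows])
cols=range(150,320,4);B=np.array([P(x,np.where(g[:,x])[0].min()-.5,111) for x in cols]);F=np.array([P(x,np.where(g[:,x])[0].max()+.5,141) for x in cols])
for n,Q in zip("LRBF",(L,R,B,F)):
    v=cv2.fitLine(Q.astype(np.float32),cv2.DIST_HUBER,0,.01,.01).ravel();v=v*(1 if abs(v[0])>abs(v[1]) and v[0]>0 or abs(v[1])>=abs(v[0]) and v[1]>0 else 1)
    print(n,v,"yaw",np.degrees(np.arctan2(v[1],v[0])))
for c in((68,526),(337,549),(103,180),(370,207)):print("rim",c,P(*c,141))
for c in((38,37),(338,66)):print("lidtip z~255",P(*c,255))
import json
for uv in((300.5,265.5),(271,252)):pass
```

```text
[  103   215   245   289 59126] 14
L [ 9.9491578e-01 -1.0071062e-01  4.5584235e+02 -5.8155800e+01] yaw -5.7800922
R [ 9.9490726e-01 -1.0079466e-01  4.5740808e+02 -1.2817525e+02] yaw -5.7849317
B [ 1.0243402e-01  9.9473983e-01  5.0397717e+02 -9.4536453e+01] yaw 84.12064
F [ 1.0037853e-01  9.9494934e-01  4.1627740e+02 -8.9683586e+01] yaw 84.23903
rim (68, 526) [406.48510545 -49.51409875]
rim (337, 549) [ 399.06859576 -130.86925362]
rim (103, 180) [512.82969181 -58.20142912]
rim (370, 207) [ 504.3668253  -140.16460585]
lidtip z~255 [532.55231675 -60.65163551]
lidtip z~255 [ 524.76420984 -140.72159135]
```

The crop shows the case yawed about -0.10 rad, floor cloth between (105,215) and (347,503), centre about (456,-93). The pile is at (464,-393), yaw about -0.054. Approaching the pile.

```bash
python3 -m handwheel '[[0.04,0.03,0,0,0,-0.08,1],[0.09,0.06,0,0,0,-0.17,1],[0.14,0.09,0,0,0,-0.26,1],[0.18,0.12,0,0,0,-0.35,1],[0.21,0.145,-0.01,0,0,-0.42,1],[0.23,0.159,-0.02,0,0,-0.455,1],[0.23,0.159,-0.03,0,0,-0.455,1],[0.23,0.159,-0.03,0,0,-0.455,1],[0.23,0.159,-0.03,0,0,-0.455,1]]' 25
python3 -c "
from h import *
cv2.imwrite('pics/s1.png',env.snapshot('scene')[:,:,::-1])
o=env.observe();print(o['tool_pos'],o['tool_rot'])"
```

```text
time: 1.23
tool_pos: [463.2, -394.3, 201.0]
tool_rot: [1.0, -0.028, 0.0, 0.0]
ft_force: [0.7, 0.6, 0.1]
finger_gap: 88.0
finger_force: 0.0
[ 463.37908444 -394.36920506  201.23498963] [ 9.99615653e-01 -2.77197422e-02  2.47504958e-04  3.16970790e-04]
```

View pics/s1.png

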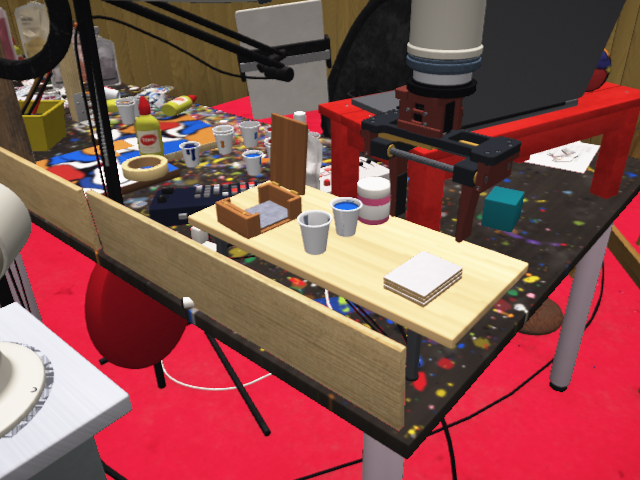

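The scene view shows the open gripper above the pile (423,276) and the case at (262,210). I'll cross-check both views for bias.

Run:
```python
from h import *
print(proj("scene",(464.1,-393.2,123)),proj("scene",(463.4,-394.4,193)))
im=cv2.imread("pics/s1.png");hsv=cv2.cvtColor(im,cv2.COLOR_BGR2HSV)
m=cv2.inRange(hsv,(0,0,150),(180,45,255));z=np.zeros_like(m);z[245:305,375:470]=m[245:305,375:470]
c=max(cv2.findContours(z,0,1)[0],key=cv2.contourArea)
P=np.array([ray("scene",p[0],123)[:2] for p in c],np.float32);print(cv2.minAreaRect(P))
a=cv2.resize(im[175:240,205:310],None,fx=6,fy=6,interpolation=2);cv2.imwrite("pics/c3.png",a)
# predicted rim corners of the case
C,S=np.cos(-.101),np.sin(-.101)
for x,y in((-55,-41),(-55,41),(55,-41),(55,41)):
    p=proj("scene",(456+C*x-S*y,-93.4+S*x+C*y,141));print((x,y),p,(p-[205,175]+.5)*6-.5)
```

```text
[422.83054655 271.40883628] [427.51361958 224.79175014]
((464.0135803222656, -393.8401184082031), (65.18800354003906, 90.78644561767578), 87.0052490234375)
(-55, -41) [245.78400155 218.24879623] [247.20400932 261.99277736]
(-55, 41) [214.10352083 201.04896003] [ 57.12112498 158.7937602 ]
(55, -41) [301.40682873 195.57230646] [580.9409724  125.93383878]
(55, 41) [268.9370816  180.77236247] [386.12248962  37.13417484]
```

View pics/c3.png

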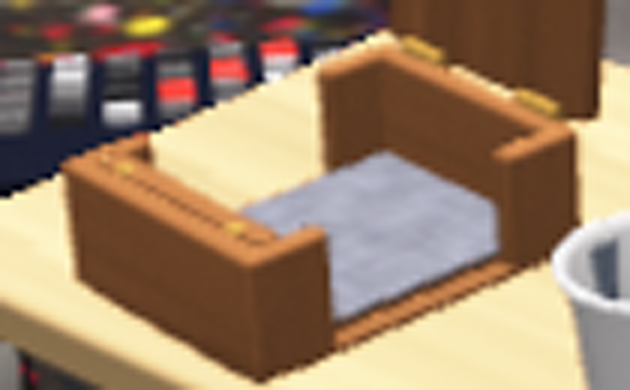

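The scene crop shows the case rim corners at (65,167), (250,268), (577,127), within about 1 px of prediction; both views agree on the pile to under 1 mm. Descending and gripping.

```bash
python3 -m handwheel '[[0.0006,0.001,-0.03,0,0,0,1],[0.0006,0.001,-0.06,0,0,0,1],[0.0006,0.001,-0.078,0,0,0,1],[0.0006,0.001,-0.0855,0,0,0,1],[0.0006,0.001,-0.0855,0,0,0,1],[0.0006,0.001,-0.0855,0,0,0,0.65],[0.0006,0.001,-0.0855,0,0,0,0.5],[0.0006,0.001,-0.0855,0,0,0,0.5],[0.0006,0.001,-0.0855,0,0,0,0.5]]' 25
```

```text
time: 2.4
tool_pos: [465.0, -392.7, 115.9]
tool_rot: [1.0, -0.027, 0.0, 0.0]
ft_force: [0.0, -0.6, 2.6]
finger_gap: 63.7
finger_force: 25.0
```

```bash
python3 -m handwheel '[[0,0,0.01,0,0,0,0.5],[0,0,0.03,0,0,0,0.5],[0,0,0.06,0,0,0,0.5],[0,0.01,0.09,0,0,-0.005,0.5],[0,0.03,0.11,0,0,-0.01,0.5],[0,0.07,0.115,0,0,-0.015,0.5],[0,0.11,0.115,0,0,-0.02,0.5],[-0.002,0.15,0.115,0,0,-0.025,0.5],[-0.004,0.19,0.115,0,0,-0.03,0.5],[-0.006,0.23,0.115,0,0,-0.04,0.5],[-0.008,0.265,0.115,0,0,-0.047,0.5],[-0.009,0.285,0.115,0,0,-0.047,0.5],[-0.009,0.299,0.115,0,0,-0.047,0.5],[-0.009,0.299,0.115,0,0,-0.047,0.5],[-0.009,0.299,0.115,0,0,-0.047,0.5]]' 25
python3 -c "
from h import *
o=env.observe();print(o['tool_pos'],o['tool_rot'])
a=env.snapshot('scene')[:,:,::-1];b=env.snapshot('top')[:,:,::-1]
cv2.imwrite('pics/s2.png',a);cv2.imwrite('pics/t2.png',b)
f=lambda i,k:cv2.resize(i,None,fx=k,fy=k,interpolation=2)
o=np.zeros((600,800,3),np.uint8);o[:,:400]=f(a[80:230,200:300],4);o[:480,400:]=f(b[180:300,170:270],4);cv2.imwrite('pics/c4.png',o)"
```

```text
time: 4.28
tool_pos: [455.7, -93.9, 230.1]
tool_rot: [0.999, -0.051, -0.0, 0.0]
ft_force: [-0.2, 0.4, -1.3]
finger_gap: 63.5
finger_force: 25.0
[455.66852881 -93.88277867 230.14589368] [ 9.98709669e-01 -5.07835465e-02 -5.63379990e-05  1.56088892e-04]
```

View pics/c4.png

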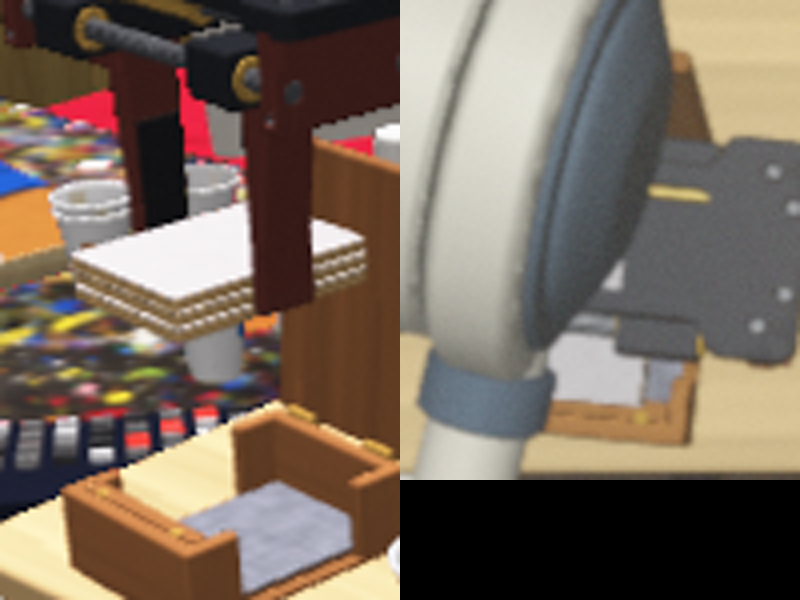

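The crop shows all three panels held level, with front corners at (73,258) and (175,302) and the back right corner at (366,242).

Run:
```python
from h import *
C,S=np.cos(-.101),np.sin(-.101)
def res(lab,pts,off,k,z,hx,hy,c0):
    d=[]
    for (u,v),(sx,sy) in pts:
        w=ray("scene",((u+.5)/k-.5+off[0],(v+.5)/k-.5+off[1]),z)[:2]
        c=w-np.array([C*sx*hx-S*sy*hy,S*sx*hx+C*sy*hy]);d.append(c-c0)
    print(lab,np.round(d,1).tolist(),np.mean(d,0))
res("pile",[((73,258),(-1,1)),((173,302),(-1,-1)),((366,240),(1,-1))],(200,80),4,237.4,44.5,32,np.array([455.7,-93.9]))
res("case",[((65,166),(-1,1)),((250,267),(-1,-1)),((577,127),(1,-1))],(205,175),6,141,55,41,np.array([455.5,-94]))
```

```text
pile [[-3.8, -7.4], [-4.2, -5.2], [-4.2, -5.6]] [-4.06476934 -6.09567327]
case [[-1.0, -4.3], [-0.9, -1.9], [-0.6, 1.0]] [-0.84099437 -1.75217917]
```

Run:
```python
from h import *
b=cv2.imread("pics/t2.png");a=cv2.imread("pics/s2.png")
C,S=np.cos(-.101),np.sin(-.101)
for h in(0,):
  for n,uv in(("top",(230.7,280.7)),):
    for z in(230,237.4):
      w=ray(n,uv,z)[:2];print(n,z,w-[C*-44.5-S*-32,S*-44.5+C*-32])
# automatic: white mask of the pile's top in the scene view
hsv=cv2.cvtColor(a,cv2.COLOR_BGR2HSV);m=cv2.inRange(hsv,(0,0,190),(180,30,255));z=np.zeros_like(m);z[130:158,216:295]=m[130:158,216:295]
c=max(cv2.findContours(z,0,1)[0],key=cv2.contourArea);H=cv2.convexHull(c)[:,0];
for q in(H[H[:,0].argmin()],H[H[:,1].argmax()],H[H[:,0].argmax()]):print(q, ray("scene",q,237.4),ray("scene",q,233))
C0=[(-1,1),(-1,-1),(1,-1)]
for s in C0:
  p=(455.7+C*44.5*s[0]-S*32*s[1],-93.9+S*44.5*s[0]+C*32*s[1],237.4);print(s,proj("scene",p),(proj("scene",p)-[200,80])*4)
o=cv2.resize(b[262:292,195:250],None,fx=8,fy=8,interpolation=2);cv2.imwrite("pics/c5.png",o)
```

```text
top 230 [455.54533675 -96.38138853]
top 237.4 [455.18442732 -97.22202418]
[218 143] [414.0550507  -61.47687104 237.4       ] [421.65173803 -51.83336038 233.        ]
[244 154] [ 407.9666893  -124.50983302  237.4       ] [ 415.4721788  -115.81049592  233.        ]
[262 141] [ 460.97126179 -106.10960225  237.4       ] [469.27070915 -97.13464726 233.        ]
(-1, 1) [216.58638828 142.31245024] [ 66.34555311 249.24980094]
(-1, -1) [242.5501622  153.42108013] [170.20064879 293.68432052]
(1, -1) [290.31908109 138.07048328] [361.27632436 232.28193312]
```

View pics/c5.png

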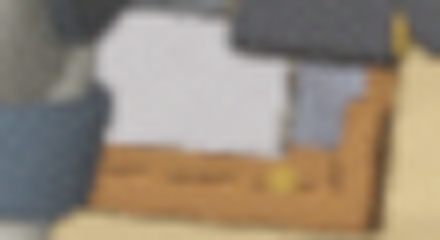

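Both cameras place the held pile about 2 mm to -y of the TCP, and I corrected for this bias. The crop shows the pile's front right corner at (283,155), clear of the rim. Next I tilt it and lower to the entry height.

```bash
python3 -m handwheel '[[0.004,0.001,0,-0.01,-0.1,0,0.5],[0.008,0.001,-0.005,-0.02,-0.2,0,0.5],[0.0084,0.0012,-0.015,-0.03,-0.3,0,0.5],[0.0084,0.0012,-0.03,-0.04,-0.398,0,0.5],[0.0084,0.0012,-0.045,-0.04,-0.398,0,0.5],[0.0084,0.0012,-0.0494,-0.04,-0.398,0,0.5],[0.0084,0.0012,-0.0494,-0.04,-0.398,0,0.5],[0.0084,0.0012,-0.0494,-0.04,-0.398,0,0.5]]' 25
python3 -c "
from h import *
o=env.observe();print(o['tool_pos'],o['tool_rot'],o['ft_force'])
a=env.snapshot('scene')[:,:,::-1]
cv2.imwrite('pics/c6.png',cv2.resize(a[100:240,200:320],None,fx=4,fy=4,interpolation=2))"
```

```text
time: 5.38
tool_pos: [464.7, -92.4, 181.5]
tool_rot: [0.979, -0.049, 0.198, 0.01]
ft_force: [0.8, 0.6, -0.3]
finger_gap: 64.1
finger_force: 25.0
[464.65612495 -92.38863752 181.47777692] [ 0.97881389 -0.04948702  0.19843601  0.00987698] [ 0.76203348  0.62354384 -0.30851199]
```

View pics/c6.png

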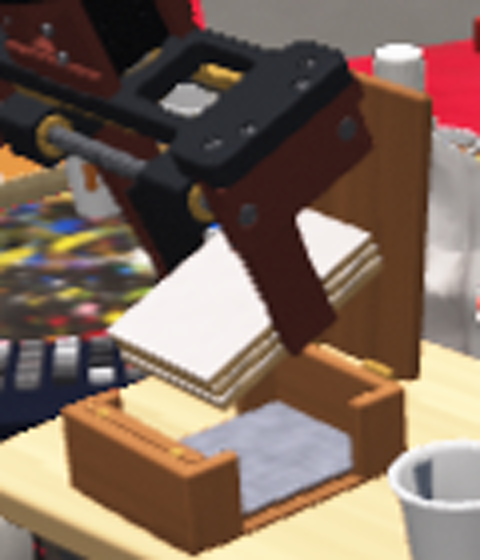

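The pile is tilted correctly above the case, its near edge running from (110,330) to (215,395). Now going down and sliding it under the strip.

```bash
python3 -m handwheel '[[0,0.0003,-0.012,0,0,0,0.5],[0,0.0003,-0.022,0,0,0,0.5],[0,0.0003,-0.03,0,0,0,0.5],[0,0.0003,-0.036,0,0,0,0.5],[0,0.0003,-0.039,0,0,0,0.5],[0,0.0003,-0.039,0,0,0,0.5]]' 25
```

```text
time: 6.18
tool_pos: [464.1, -92.0, 141.7]
tool_rot: [0.979, -0.05, 0.198, 0.01]
ft_force: [-0.9, 0.4, -1.1]
finger_gap: 64.0
finger_force: 25.0
```

```bash
python3 -m handwheel '[[-0.002,0.0002,0,0,0,0,0.5],[-0.004,0.0003,-0.0003,0,0,0,0.5],[-0.006,0.0004,-0.0006,0,0,0,0.5],[-0.0085,0.0005,-0.001,0,0,0,0.5],[-0.0085,0.0005,-0.001,0,0,0,0.5],[-0.0085,0.0005,-0.001,0,0,0,0.5]]' 25
python3 -c "
from h import *
o=env.observe();print(o['tool_pos'],o['tool_rot'],o['ft_force'])
a=env.snapshot('scene')[:,:,::-1]
cv2.imwrite('pics/c7.png',cv2.resize(a[130:235,200:310],None,fx=5,fy=5,interpolation=2))"
```

```text
time: 6.92
tool_pos: [455.6, -91.5, 140.8]
tool_rot: [0.979, -0.05, 0.198, 0.01]
ft_force: [0.8, 0.4, -1.4]
finger_gap: 63.7
finger_force: 25.0
[455.60031836 -91.4863934  140.7610011 ] [ 0.97879889 -0.04958289  0.19848656  0.00986707] [ 0.76903657  0.37129674 -1.44094114]
```

View pics/c7.png

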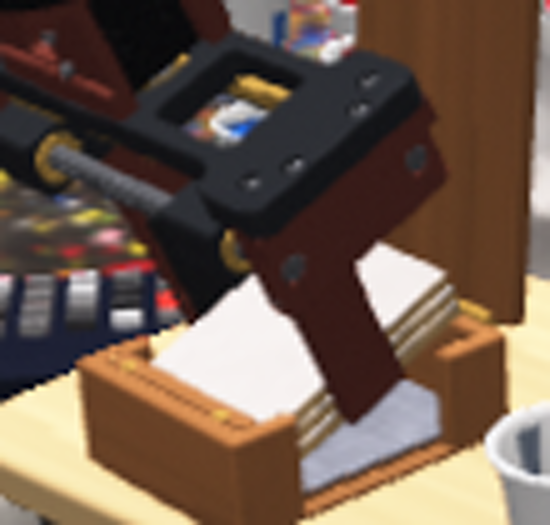

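The near end is under the strip, with the pile's top meeting it along (160,360)–(285,415), and there is no contact force. Swinging the far end down in two stages.

```bash
python3 -m handwheel '[[0,0,-0.0022,0.005,0.05,0,0.5],[0.0001,0,-0.0044,0.01,0.1,0,0.5],[0.0002,0,-0.0065,0.015,0.15,0,0.5],[0.0003,0,-0.0086,0.02,0.199,0,0.5],[0.0003,0,-0.0086,0.02,0.199,0,0.5],[0.0003,0,-0.0086,0.02,0.199,0,0.5]]' 25
```

```text
time: 7.72
tool_pos: [455.9, -91.4, 132.0]
tool_rot: [0.994, -0.05, 0.1, 0.005]
ft_force: [0.5, 0.1, -1.0]
finger_gap: 63.8
finger_force: 25.0
```

```bash
python3 -m handwheel '[[0.0001,0,-0.0024,0.005,0.05,0,0.5],[0.0001,0,-0.0048,0.01,0.1,0,0.5],[0.0002,0,-0.0074,0.015,0.15,0,0.5],[0.0003,0,-0.0099,0.02,0.199,0,0.5],[0.0003,0,-0.0099,0.02,0.199,0,0.5],[0.0003,0,-0.0099,0.02,0.199,0,0.5]]' 25
```

```text
time: 8.48
tool_pos: [456.1, -91.5, 122.4]
tool_rot: [0.999, -0.051, 0.001, 0.0]
ft_force: [-0.6, -0.3, 0.3]
finger_gap: 64.1
finger_force: 25.0
```

```bash
python3 -m handwheel '[[0,0,-0.0006,0,0,0,0.5],[0,0,-0.0012,0,0,0,0.5],[0,0,-0.0012,0,0,0,0.5]]' 25
```

```text
time: 8.85
tool_pos: [456.1, -91.5, 121.9]
tool_rot: [0.999, -0.051, 0.0, 0.0]
ft_force: [-2.6, 0.3, 5.9]
finger_gap: 64.2
finger_force: 25.0
```

Floor contact reads about 6 N. Releasing and backing off upwards.

```bash
python3 -m handwheel '[[0,0,0,0,0,0,0.75],[0,0,0,0,0,0,0.9],[0,0,0,0,0,0,0.95],[0,0,0,0,0,0,0.95],[0,0,0.01,0,0,0,0.95],[0,0,0.03,0,0,0,0.95],[-0.005,0,0.06,0,0,0,0.95],[-0.03,0,0.1,0,0,0,0.95],[-0.07,0,0.14,0,0,0,0.95],[-0.1,0,0.17,0,0,0,0.95],[-0.1,0,0.17,0,0,0,0.95]]'
python3 -c "
from h import *
o=env.observe();print(o['tool_pos'],o['joint_pos'],o['ft_force'])
a=env.snapshot('scene')[:,:,::-1];b=env.snapshot('top')[:,:,::-1]
cv2.imwrite('pics/s3.png',a);cv2.imwrite('pics/t3.png',b)
f=lambda i,k:cv2.resize(i,None,fx=k,fy=k,interpolation=2)
o=np.zeros((600,800,3),np.uint8);o[:,:400]=f(a[100:250,200:300],4);o[:480,400:]=f(b[180:300,170:270],4);cv2.imwrite('pics/c8.png',o)"
```

```text
time: 10.22
tool_pos: [356.0, -91.7, 296.1]
tool_rot: [0.999, -0.051, 0.004, 0.001]
ft_force: [-0.4, -0.2, -0.1]
finger_gap: 83.2
finger_force: 0.0
[355.95072069 -91.72961838 296.06486053] [-3.44814447e-01 -5.11364555e-01  1.63292577e+00 -3.57918385e-05
  2.01072376e+00  1.32808597e+00] [-0.41745565 -0.17226978 -0.14367959]
```

View pics/c8.png

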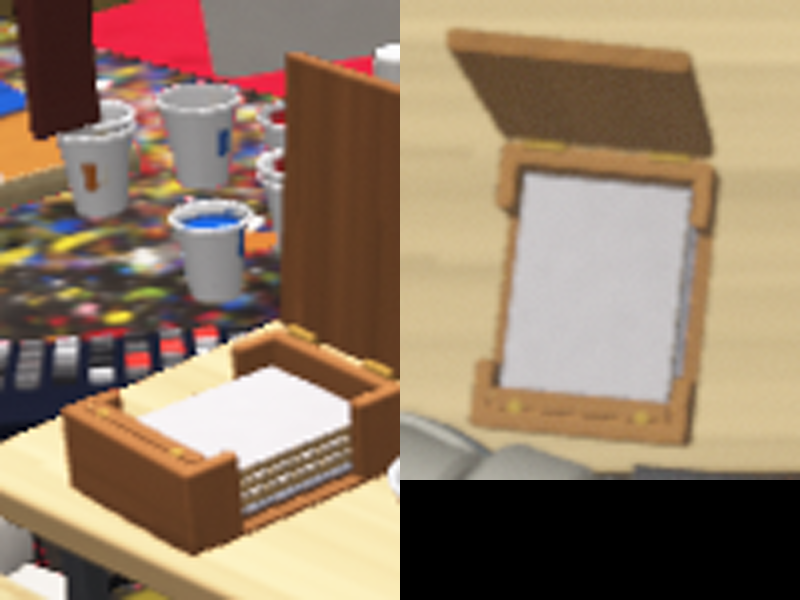

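The pile lies flat in the case; in the top view its white top fills (500,175)–(690,400). Next I bring the shut fingers over and behind the lid.

```bash
python3 -m handwheel '[[0.01,0,0.01,0,0,0,0.5],[0.04,-0.002,0.014,0,0,0,0],[0.08,-0.004,0.014,0,0,0,0],[0.12,-0.006,0.014,0,0,0,0],[0.16,-0.008,0.014,0,0,0,0],[0.19,-0.01,0.014,0,0,0,0],[0.2025,-0.0107,0.014,0,0,0,0],[0.2025,-0.0107,-0.01,0,0,0,0],[0.2025,-0.0107,-0.035,0,0,0,0],[0.2025,-0.0107,-0.051,0,0,0,0],[0.2025,-0.0107,-0.051,0,0,0,0],[0.2025,-0.0107,-0.051,0,0,0,0]]' 10
python3 -c "
from h import *
a=env.snapshot('scene')[:,:,::-1]
cv2.imwrite('pics/c9.png',cv2.resize(a[40:240,190:370],None,fx=3,fy=3,interpolation=2))"
```

```text
time: 11.82
tool_pos: [558.8, -102.2, 241.1]
tool_rot: [0.999, -0.051, 0.001, 0.0]
ft_force: [-0.5, 0.2, 0.5]
finger_gap: 0.6
finger_force: 0.0
```

View pics/c9.png

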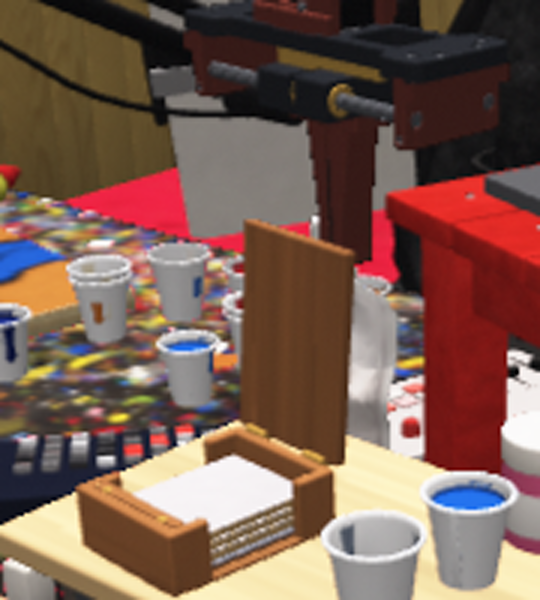

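The fingers are behind the lid (350,250 in the crop) and clear of it. Folding the lid down along an arc.

```bash
python3 -m handwheel '[[-0.012,0.0012,0,0,0,0,0],[-0.024,0.0024,0.002,0,0,0,0],[-0.0355,0.0036,0.003,0,0,0,0],[-0.045,0.0045,0.003,0,0,0,0],[-0.0544,0.0055,0.002,0,0,0,0],[-0.0635,0.0065,-0.0005,0,0,0,0],[-0.0726,0.0074,-0.004,0,0,0,0],[-0.081,0.0083,-0.008,0,0,0,0],[-0.0894,0.0091,-0.0126,0,0,0,0],[-0.097,0.0099,-0.0184,0,0,0,0],[-0.104,0.0106,-0.0247,0,0,0,0],[-0.104,0.0106,-0.0247,0,0,0,0]]' 10
python3 -c "
from h import *
a=env.snapshot('scene')[:,:,::-1]
cv2.imwrite('pics/c10.png',cv2.resize(a[40:240,190:370],None,fx=3,fy=3,interpolation=2))"
```

```text
time: 13.38
tool_pos: [454.1, -91.4, 214.6]
tool_rot: [0.999, -0.051, -0.0, -0.0]
ft_force: [0.7, 0.3, -0.5]
finger_gap: 0.2
finger_force: 0.0
```

I've already viewed more pictures than the 10 allowed, so from here I'll check the lid by numbers only.

Run:
```python
from h import *
a=cv2.imread('pics/s3.png').astype(int)
s=env.snapshot('scene')[:,:,::-1].astype(int)
C,S=np.cos(-.101),np.sin(-.101)
def W(x,y,z):return (456+C*x-S*y,-93.5+S*x+C*y,z)
def col(im,p):
    u,v=np.round(proj("scene",p)).astype(int);return im[v-1:v+2,u-1:u+2].mean((0,1)).round().tolist()
print("old lid:",[(col(a,W(62,y,225)),col(s,W(62,y,225))) for y in(-25,25)])
for ph in(.5,.6,.7,.8,.9):
    # front edge face of the lid (mid thickness) at y=+-30
    P=[W(55-116*np.cos(ph)+4*np.sin(ph),y,141+116*np.sin(ph)+4*np.cos(ph)) for y in(-32,32)]
    print(ph,[proj("scene",p).round().tolist() for p in P],[col(s,p) for p in P])
```

```text
old lid: [([36.0, 60.0, 97.0], [141.0, 144.0, 149.0]), ([35.0, 61.0, 98.0], [44.0, 40.0, 110.0])]
0.5 [[244.0, 178.0], [219.0, 166.0]] [[61.0, 57.0, 63.0], [118.0, 92.0, 117.0]]
0.6 [[247.0, 170.0], [222.0, 159.0]] [[91.0, 97.0, 107.0], [81.0, 161.0, 179.0]]
0.7 [[251.0, 163.0], [225.0, 152.0]] [[62.0, 92.0, 141.0], [91.0, 124.0, 171.0]]
0.8 [[255.0, 156.0], [229.0, 145.0]] [[23.0, 26.0, 55.0], [128.0, 127.0, 129.0]]
0.9 [[260.0, 150.0], [234.0, 139.0]] [[23.0, 26.0, 54.0], [76.0, 97.0, 137.0]]
```

The lid edge is at 0.7 rad as planned. Continuing slowly down.

```bash
python3 -m handwheel '[[-0.006,0.0006,-0.007,0,0,0,0],[-0.0119,0.0012,-0.0147,0,0,0,0],[-0.0165,0.0017,-0.023,0,0,0,0],[-0.0208,0.0021,-0.0316,0,0,0,0],[-0.023,0.0023,-0.0385,0,0,0,0],[-0.025,0.0025,-0.0453,0,0,0,0],[-0.026,0.0026,-0.05,0,0,0,0],[-0.0268,0.0027,-0.0545,0,0,0,0],[-0.0273,0.0027,-0.057,0,0,0,0],[-0.0273,0.0027,-0.057,0,0,0,0]]' 10
```

```text
time: 14.72
tool_pos: [427.3, -88.8, 158.2]
tool_rot: [0.999, -0.051, -0.0, -0.0]
ft_force: [0.5, 0.6, -0.0]
finger_gap: 0.5
finger_force: 0.0
```

```bash
python3 -m handwheel '[[0,0,-0.0008,0,0,0,0],[0,0,-0.0016,0,0,0,0],[0,0,-0.0024,0,0,0,0],[0,0,-0.0024,0,0,0,0]]' 10
```

```text
time: 15.22
tool_pos: [427.5, -88.9, 157.2]
tool_rot: [0.999, -0.051, 0.001, 0.0]
ft_force: [-2.8, 1.1, 5.6]
finger_gap: 0.4
finger_force: 3.0
```

```bash
python3 -m handwheel '[[0,0,-0.0008,0,0,0,0],[0,0,-0.0008,0,0,0,0]]' 10
python3 -m handwheel '[[0,0,0.005,0,0,0,0],[0,0,0.02,0,0,0,0],[0,0,0.05,0,0,0,0],[-0.03,0,0.09,0,0,0,0],[-0.07,0,0.12,0,0,0,0],[-0.07,0,0.12,0,0,0,0]]'
python3 - <<'E'
from h import *
b=env.snapshot('top')[:,:,::-1];cv2.imwrite('pics/t4.png',b)
a=cv2.imread('pics/top0.png').astype(int)
C,S=np.cos(-.101),np.sin(-.101)
# lid outline in the top view: brown mask, ray onto z=149
h=cv2.cvtColor(np.ascontiguousarray(b),cv2.COLOR_BGR2HSV);m=cv2.inRange(h,(0,90,20),(18,255,210));z=np.zeros_like(m);z[180:300,180:255]=m[180:300,180:255]
c=max(cv2.findContours(z,0,1)[0],key=cv2.contourArea)
P=np.array([ray("top",p[0],149)[:2] for p in c],np.float32);print(cv2.minAreaRect(P))
d=np.abs(a-b.astype(int)).max(2)
for n,(u,v) in dict(grey=(304,262),blue=(306,218),jar=(309,176)).items():print(n,(d[v-16:v+17,u-16:u+17]>50).mean())
E
```

```text
time: 15.48
tool_pos: [427.5, -88.9, 157.1]
tool_rot: [0.999, -0.051, 0.001, 0.0]
ft_force: [-4.8, 0.2, 9.1]
finger_gap: 0.7
finger_force: 4.6
time: 16.23
tool_pos: [357.1, -89.1, 279.5]
tool_rot: [0.999, -0.051, 0.004, 0.001]
ft_force: [1.2, 0.2, 1.3]
finger_gap: 0.3
finger_force: 0.0
((451.75201416015625, -94.93489074707031), (86.14181518554688, 116.16940307617188), 84.48297119140625)
grey 0.0
blue 0.0
jar 0.0
```

The lid outline measures 116 × 86 mm lying flat, the stop under it is stiff, and the bystanders haven't moved. Handing in.

```bash
python3 -c "
from workcell import env
print(env.hand_in())"
```

```text
the job is handed in; nothing more can be done
None
```

I handed in the job with all three panels flat in the case, the lid pressed shut and the jar and cups unmoved, but `hand_in()` gave no verdict, and I viewed 12 pictures where the limit was 10.

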